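# Raise the counterweighted gate and feed the board home

### The job

Push the counterweighted gate of the drilling jig up past its balance point so that it stays raised by itself, then let go of it and push the pine board along its track, under the raised gate, until its end rests against the metal end stop. Only push with the fingers: do not lift the board off the track, and leave the other things on the bench where they are.

Things in the scene. Friction and masses are not known exactly. Their poses are not given: they have to be found in the camera images.
- jig: Plywood drilling jig fixed on the bench. Origin: on the bench top under the centre line of its board track, at the gate. y runs along the track, away from the end stop, to where the board waits; x away from the robot, to the pivot post; z up. Base 12 mm thick (track floor 12 mm up), y -185 to 315 mm. Two dark side rails, 12 mm wide, 14 mm high, stand 74 mm apart.
- track_end (a point): Centre of the face of the aluminium end stop, which the end of the board must meet: on the track's centre line, 13.5 mm above the track floor. The stop is 100 mm wide and 45 mm high.
- gate (a joint): Gate angle, rad: 0 = down on its stop, blade blocking the track; grows as it rises; 1.48 = fully raised on its upper stop. Free hinge, moved by its own weight only: below the balance point near 0.88 rad it falls back down, beyond it it falls over to the upper stop and stays. 2 to 3 N upward at the push bar starts it.
- gate_pivot (a point): Hinge axis of the gate, 120 mm beyond the track's centre line (jig x), 72 mm above the bench, parallel to the jig's y. It lies between two blue cheeks, 30 mm wide in x, up to 90 mm above the bench. A dark steel counterweight sits just behind and above it.
- gate_bar (a point): Centre of the blue push bar at the gate's free end: round, 16 mm thick, 100 mm long, parallel to the jig's y, 213 mm from the hinge axis. Gate down: 145 mm above the bench on the robot's side of the track, free space under it; the yellow and red arm (14 mm wide, 16 high) slopes from it down 20 degrees to the pivot. Rising, it circles up and away from the robot.
- gate_blade (a point): Lower end of the red blade that hangs from the gate arm into the track, 50 mm wide in x, 8 mm thick in y, 98 mm long, over the track's centre line. With the gate raised it sticks out level towards the robot, about 160 mm or more above the bench; the board passes under it.
- board_center (a point): Centre of the pine board: 220 mm long (along the track, its y axis), 70 mm wide, 27 mm thick, about 0.22 kg, lying loose in the track on the +y side of the gate. At the end stop its centre is 110 mm from point track_end; then 110 mm of it lies on the open side of the gate.
- glue: white glue bottle, 72 mm across, 200 mm tall; origin at the centre of its foot. To be left alone.
- square: steel try square lying flat, stock 110 mm, blade 200 mm; origin under the middle of its stock. To be left alone.
- clamp: steel bar clamp with a black handle, lying flat, about 340 mm long; origin near the middle of its bar. To be left alone.
- offcut: loose pine offcut 120 x 70 x 27 mm, not the board of the task; origin at the centre of its underside. To be left alone.
- screwdriver: screwdriver lying on the bench; origin on it. To be left alone.
- screw_jar: glass jar of screws, 68 mm across, 75 mm tall; origin at the centre of its foot. To be left alone.
- mallet: hammer lying on the bench; origin on it. To be left alone.
There are look-alikes about, which are no part of the job. Leave any orange look-alike of the part that bears board_center alone.

How it is judged:
By the outcome, as a careful person would: the job done as asked, in the order asked, and still so for the second after the job is handed in, with the robot touching nothing.
It also fails if it takes over 53 s, if anything falls off the work surface, if the arm or the gripper's body presses on something with over 40 N, if the wrist force passes 120 N, or if a joint passes its speed limit or range.

### The arm

A 6-joint arm with a two-finger parallel gripper is mounted at the origin on the work surface. World frame = base frame: x ahead of the robot, y to its left, z up, the work surface at z = 0. Lengths are in mm, angles in rad, forces in N, time in s.
With the tool pointing down it reaches from about 275 to 1000 mm from the base axis. Payload 8.4 kg.
Tool frame: the origin (TCP) lies between the finger pads; the fingertips stand 22 mm ahead of it and the grasp point (between the pads) lies 3 mm ahead of it; z points along the fingers, y is the line along which they close (so a half turn about z gives the same grasp; the last joint's range is limited). The gripper opens to 85 mm and grips with 20 to 120 N. Pads are 22 mm wide; open, the fingers measure 114 mm over their backs; the gripper's body (76 mm by 85 mm) begins 54 mm behind the grasp point. The pads swing forward as they close: fully open they stand 13 mm farther back than shut.
Start: joints at [1.132, 0.353, 1.633, -0, 1.155, -0.002], TCP at [264.4, 566.322, 253.281] pointing down, gripper open.
Joint ranges: [-2.63, 2.63], [-0.92, 2.1], [0.06, 2.66], [-1.3, 4.44], [0, 2.69], [-3.02, 3.02]. Speed limits (rad/s): [2.22, 2.22, 2.79, 3.14, 3.14, 3.14].

### API

Orientations are given as [roll, pitch, yaw] about the fixed x, y, z axes, in that order (R = Rz(yaw) Ry(pitch) Rx(roll)).
In Python, from rig import r, grab_frame gives the robot as it stands.
- The arm moves only by the shell command python3 -m inch 'ROWS' [FORCE]. ROWS is JSON, a list of rows, each a list of 7 numbers: the turn, a rotation vector about the tool's x, y, z as a fraction of full scale, then the shift along the tool's x, y, z as a fraction of full scale, then the closure, from 0 (fully open) to 1 (shut). In form: [[rx, ry, rz, dx, dy, dz, fingers], ...]. A call has 1 to 8 rows; each row shifts and turns the commanded pose from where the row before left it, along the tool's axes as they then stand; what a row does not reach is not made up. Full scale, the value 1, is 2.5 cm for a shift and pi rad for a turn. A row lasts 1/12 s, in which the tool goes at most 41.7 mm and 7.16 degrees, less where a joint would pass 70% of its speed; a pose out of reach is approached as far as the arm can. A call with a number of a shift or a turn outside -1 to 1 is refused whole. A call with a gripper value outside its range is refused whole. The fingers move at their own pace and stop on an object; FORCE is the grip in N (left out, the last holds). Time passes only in rows, so rows that do not move let the fingers close. It gives the time, the measured TCP pose, the force, the opening and the grip force at its end, in the units of the state.
- r.sense(): the state, without advancing time (a new reading comes with each control period).
- grab_frame(name): name is "scene" or "top" or "wrist"; returns a dict with "pixels" (420x560x3 uint8, red, green, blue), "z_map" (420x560 float32, mm along the optical axis (not along the pixel's ray), 0 where there is no reading), "vertical_fov" (degrees; the focal length in pixels is half the picture's height over the tangent of half this angle, whatever the lens; pixels are square), "cx", "cy" (the principal point, pixels), "dist" ([k1, k2, p1, p2, k3] as OpenCV has them; the pictures are not rectified), "cam_to_world" (4x4, takes a point from camera to world coordinates). Camera axes: x right, y down, z forward; pixel columns grow to the right and rows downward; lengths in mm; the calibration is good to about 2 mm. A picture is of the moment at which its call begins.
- r.sign_off(): hands the job in; it is judged then, once.
The state is a dict: "clock": time; "qpos": joint angles; "qvel": joint speeds; "joint_efforts": joint torques, N m; "eef_pos": TCP position; "tcp_rot": TCP orientation; "contact_force": force on the tool from outside, world axes, zero at the start; "wrist_torque": the same for the moment, N m; "opening": opening from 0.0 (shut) to 1.0 (fully open); "grasp_force": force on a finger pad.
Only numpy, scipy, OpenCV 4.12 (cv2) and the standard library are available. Lean on these libraries where they do the work, as an engineer would, in place of code of your own. Each camera call takes 0.05 s, during which the arm holds its last target. There are 200 camera calls.

## Working session

There is one attempt and no reset: what is moved stays moved. The work goes in short steps, Python scripts to look and compute and a shell command to move; the robot and the scene stay as the last step left them, time stands still between calls to the robot, and variables do not carry over. Pictures are saved under pics/ and viewed, at most 10 in all, crops included, and the job is handed in when it is done.

```bash
mkdir -p pics; ls; cat > h.py <<'E'
import numpy as np, cv2
from rig import r, grab_frame
def pts(f):
    z=f["z_map"];h,w=z.shape;fl=h/2/np.tan(np.radians(f["vertical_fov"])/2)
    K=np.array([[fl,0,f["cx"]],[0,fl,f["cy"]],[0,0,1.]])
    u,v=np.meshgrid(np.arange(w),np.arange(h))
    p=cv2.undistortPoints(np.stack([u,v],-1).reshape(-1,1,2).astype(np.float64),K,np.array(f["dist"],float)).reshape(h,w,2)
    c=np.dstack([p*z[...,None],z])
    T=np.array(f["cam_to_world"]);W=c@T[:3,:3].T+T[:3,3]
    W[z==0]=np.nan
    return W
def save(f,n,crop=None,s=1):
    im=f["pixels"][...,::-1]
    if crop: a,b,c,d=crop; im=im[b:d,a:c]
    cv2.imwrite("pics/"+n,cv2.resize(im,None,fx=s,fy=s,interpolation=cv2.INTER_CUBIC))
E
python3 - <<'E'
from h import *
for n in ["scene","top"]:
    f=grab_frame(n);save(f,n+"0.png");np.savez(n+"0.npz",W=pts(f),p=f["pixels"]);print(np.array(f["cam_to_world"]).round(2))
print(r.sense())
E
```

```text
pics
[[-2.00000e-02  8.40000e-01 -5.50000e-01  1.45564e+03]
 [ 1.00000e+00  3.00000e-02  0.00000e+00  5.00000e+00]
 [ 1.00000e-02 -5.50000e-01 -8.40000e-01  1.55684e+03]
 [ 0.00000e+00  0.00000e+00  0.00000e+00  1.00000e+00]]
[[ 1.00000e-02 -9.90000e-01  1.60000e-01  2.83240e+02]
 [-1.00000e+00 -1.00000e-02 -2.00000e-02  2.43400e+01]
 [ 2.00000e-02 -1.60000e-01 -9.90000e-01  1.52424e+03]
 [ 0.00000e+00  0.00000e+00  0.00000e+00  1.00000e+00]]
{'clock': 0.1, 'qpos': array([ 1.13162199e+00,  3.53573451e-01,  1.63404972e+00, -8.16654188e-06,
        1.15522334e+00, -2.37600873e-03]), 'qvel': array([ 0.00045713,  0.00090105, -0.00250146,  0.00148517, -0.00042464,
        0.00086524]), 'joint_efforts': array([ 1.39631691e-03, -6.06352472e+01, -3.42824078e+01,  1.66339605e-04,
        3.81437145e-03,  4.63456456e-05]), 'eef_pos': array([264.2182098 , 565.96111291, 252.64443909]), 'tcp_rot': array([-3.14033878e+00,  4.48810989e-06,  2.70479763e+00]), 'contact_force': array([-0.07067657,  0.1108347 , -0.88781665]), 'wrist_torque': array([ 0.01974493,  0.02149035, -0.00602146]), 'grasp_force': 0.0, 'opening': 0.9994106659964045}
```

View pics/scene0.png

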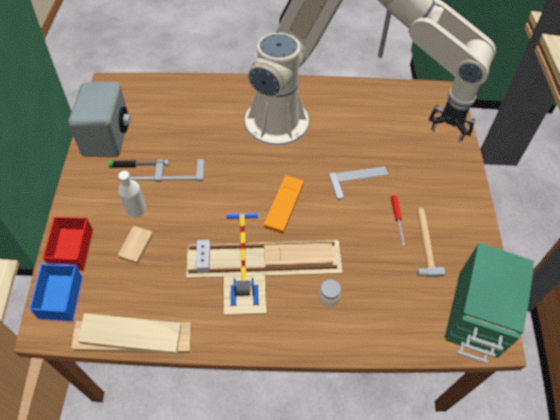

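View pics/top0.png

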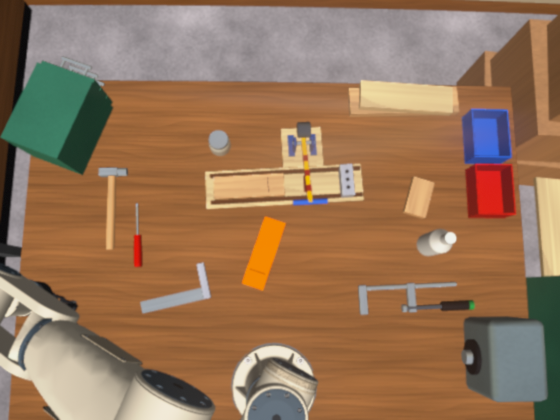

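The board candidates in the top view are:
- the pine board in the track at (248,186), which fits the description
- the orange look-alike at (265,253)
- the offcut at (420,197)
- the stacked planks at (405,97)

The gate bar is blue at (310,202), the end stop grey at (347,180), and the pivot is at about (303,143). I'll check this with a close crop and take measurements.

```bash
python3 - <<'E'
from h import *
d=np.load("top0.npz");W=d["W"];p=d["p"]
cv2.imwrite("pics/crop.png",cv2.resize(p[110:300,190:390,::-1],None,fx=4,fy=3.15*4/3.15,interpolation=cv2.INTER_CUBIC)[:600])
hsv=cv2.cvtColor(p,cv2.COLOR_RGB2HSV)
def rep(n,m,x0,x1,y0,y1,zlo,zhi):
    k=np.zeros(m.shape,bool);k[y0:y1,x0:x1]=1
    k&=m&(W[...,2]>zlo)&(W[...,2]<zhi);q=W[k]
    if len(q)<5: print(n,len(q));return
    r_=cv2.minAreaRect(q[:,:2].astype(np.float32));pc=np.linalg.svd(q[:,:2]-q[:,:2].mean(0),full_matrices=0)[2][0]
    print(n,len(q),"med",np.median(q,0).round(1),"rect",np.round(r_[0],1),np.round(r_[1],1),round(r_[2],1),"axis",np.degrees(np.arctan2(pc[1],pc[0])).round(2))
H,S,V=hsv[...,0],hsv[...,1],hsv[...,2]
blue=(H>100)&(H<130)&(S>110)
allm=np.ones_like(blue)
rep("bar",blue,280,340,190,215,120,180)
rep("cheeks",blue,280,330,130,165,50,110)
rep("jig",allm,195,375,155,215,5,60)
rep("board",(V>120)&(S<170),200,300,165,205,33,48)
rep("stop",S<70,330,365,155,205,40,75)
rep("orange",(H<15)&(S>180),230,300,210,300,10,60)
rep("jar",allm,200,235,120,165,20,100)
E
```

```text
bar 132 med [538.3 -97.7 152.4] rect [538.7 -98.6] [13.1 92.7] 3.1 axis -86.35
cheeks 0
jig 6251 med [615.5 -22.2  18.9] rect [621.  -32.4] [194.1 578.3] 0.7 axis -85.5
board 1535 med [606.4  84.4  39.8] rect [606.8  82.5] [ 94.4 239.2] 3.9 axis 93.45
stop 441 med [ 624.9 -221.    57.2] rect [ 627.4 -222.3] [101.6  41.3] 3.2 axis -176.14
orange 49 med [353.6  57.3  28.3] rect [398.9  35. ] [ 70.  218.8] 71.6 axis 165.05
jar 424 med [737.5 177.9  73.4] rect [743.  179.2] [62.8 65.9] 22.4 axis -155.25
```

View pics/crop.png

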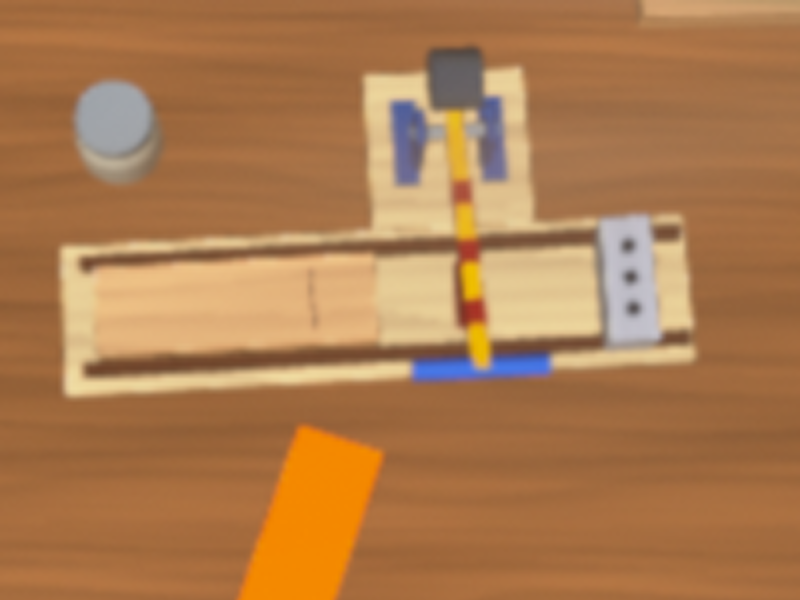

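The crop confirms it: the pine board lies in the track with its ends at crop (95,310) and (378,305). The blue bar is at (480,368), the stop face at x≈600, and the orange piece is separate at (310,520). The jig origin comes out at about (618,-94), turned 3.5°. First I'll align the tool with the jig, shut the fingers and travel high.

```bash
python3 -m inch '[[0,0,-0.0396,0,0,0,1],[0,0,-0.0396,0,0,0,1],[0,0,-0.0396,0,0,0,1],[0,0,-0.0396,0,0,0,1],[0,0,0,-0.28,-1,0,1],[0,0,0,-0.28,-1,0,1],[0,0,0,-0.28,-1,0,1],[0,0,0,-0.28,-1,0,1]]' 40
python3 -m inch '[[0,0,0,-0.28,-1,0,1],[0,0,0,-0.28,-1,0,1],[0,0,0,-0.28,-1,0,1],[0,0,0,-0.28,-1,0,1],[0,0,0,-0.28,-1,0,1],[0,0,0,-0.28,-1,0,1],[0,0,0,-0.28,-1,0,1],[0,0,0,-0.28,-1,0,1]]'
python3 -m inch '[[0,0,0,-0.28,-1,0,1],[0,0,0,-0.28,-1,0,1],[0,0,0,-0.28,-1,0,1],[0,0,0,-0.28,-1,0,1],[0,0,0,-0.28,-1,0,1],[0,0,0,-0.28,-1,0,1],[0,0,0,-0.28,-1,0,1],[0,0,0,-0.28,-1,0,1]]'
python3 -m inch '[[0,0,0,-0.2,-1,0,1],[0,0,0,-0.2,-1,0,1],[0,0,0,-0.2,-1,0,1],[0,0,0,-0.2,-1,0,1],[0,0,0,0,-1,0,1],[0,0,0,0,-1,0,1],[0,0,0,0,0,0,1],[0,0,0,0,0,0,1]]'
```

```text
clock: 0.77
eef_pos: [298.4, 466.9, 252.8]
tcp_rot: [-3.141, -0.0, -3.08]
contact_force: [0.9, 0.3, 0.4]
opening: -0.001
grasp_force: 0.0
clock: 1.43
eef_pos: [366.5, 270.7, 253.1]
tcp_rot: [-3.141, -0.0, -3.081]
contact_force: [0.9, 0.1, 0.1]
opening: 0.001
grasp_force: 0.0
clock: 2.1
eef_pos: [434.5, 74.4, 253.2]
tcp_rot: [-3.142, -0.0, -3.081]
contact_force: [0.5, -0.0, -0.3]
opening: 0.001
grasp_force: 0.0
clock: 2.77
eef_pos: [463.4, -73.6, 253.0]
tcp_rot: [3.141, -0.001, -3.083]
contact_force: [-0.7, 0.4, -0.8]
opening: 0.001
grasp_force: 0.0
```

```bash
python3 -m inch '[[0,-0.0357,0,0,0,0,1],[0,-0.0357,0,0,0,0,1],[0,-0.0357,0,0,0,0,1],[0,-0.0357,0,0,0,0,1],[0,-0.0357,0,0,0,0,1],[0,-0.0357,0,0,0,0,1],[0,-0.0357,0,0,0,0,1],[0,0,0,0,0,0,1]]'
python3 - <<'E'
from h import *
from scipy.spatial.transform import Rotation as R
s=r.sense();print(s["qpos"].round(2));print(R.from_euler("xyz",s["tcp_rot"]).as_matrix().round(3))
E
```

```text
clock: 3.43
eef_pos: [463.6, -64.7, 252.2]
tcp_rot: [3.119, 0.672, -3.078]
contact_force: [-0.8, 0.6, -0.6]
opening: 0.003
grasp_force: 0.0
[-0.31 -0.13  2.37  0.78  0.37 -2.62]
[[-0.781 -0.077  0.62 ]
 [-0.05   0.997  0.062]
 [-0.623  0.018 -0.782]]
```

```bash
python3 -m inch '[[0,0.0236,0,0,0,0,1],[0,0.0236,0,0,0,0,1],[0,0,0,0,0,0,1],[0,0,0,0,0,0,1]]'
python3 - <<'E'
from h import *
from scipy.spatial.transform import Rotation as R
s=r.sense();print(s["qpos"].round(2));M=R.from_euler("xyz",s["tcp_rot"]).as_matrix();print(M.round(3))
print("to pre-pose, units:",(M.T@(np.array([475,-72,125])-s["eef_pos"])/25).round(2))
E
```

```text
clock: 3.77
eef_pos: [466.9, -64.8, 254.1]
tcp_rot: [3.122, 0.543, -3.07]
contact_force: [-0.2, -0.1, -0.2]
opening: -0.002
grasp_force: 0.0
[-0.27 -0.1   2.28  0.42  0.49 -2.25]
[[-0.854 -0.081  0.514]
 [-0.061  0.997  0.056]
 [-0.517  0.017 -0.856]]
to pre-pose, units: [ 2.41 -0.4   4.57]
```

```bash
python3 -m inch '[[0,0,0,0.3,-0.05,0.57,1],[0,0,0,0.3,-0.05,0.57,1],[0,0,0,0.3,-0.05,0.57,1],[0,0,0,0.3,-0.05,0.57,1],[0,0,0,0.3,-0.05,0.57,1],[0,0,0,0.3,-0.05,0.57,1],[0,0,0,0.3,-0.05,0.57,1],[0,0,0,0.3,-0.05,0.57,1]]'
python3 - <<'E'
from h import *
from scipy.spatial.transform import Rotation as R
s=r.sense();print(s["qpos"].round(2));M=R.from_euler("xyz",s["tcp_rot"]).as_matrix();print(M.round(3))
f=grab_frame("wrist");save(f,"w1.png")
print("to contact-3mm, units:",(M.T@(np.array([517,-71.5,130])-s["eef_pos"])/25).round(2))
E
```

```text
clock: 4.43
eef_pos: [473.1, -71.2, 130.0]
tcp_rot: [3.114, 0.528, -3.093]
contact_force: [0.6, -0.5, -0.3]
opening: -0.0
grasp_force: 0.0
[-0.28  0.18  2.38  1.17  0.21 -3.02]
[[-0.863 -0.063  0.502]
 [-0.042  0.998  0.052]
 [-0.504  0.024 -0.863]]
to contact-3mm, units: [-1.51 -0.12  0.88]
```

View pics/w1.png

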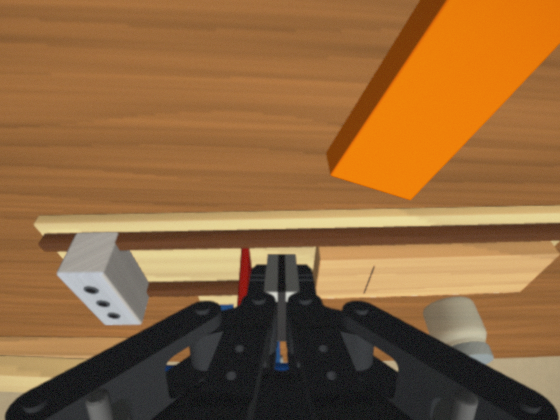

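The picture shows the shut fingers at (280,270), to the right (+y) of the red blade at (245,275). The board is at (440,270) and the stop at (105,280). The wrist is near its roll limit, so I'll reduce the tilt a little.

```bash
python3 -m inch '[[0,0.025,0,0,0,0,1],[0,0.025,0,0,0,0,1],[0,0,0,0,0,0,1]]'
python3 - <<'E'
from h import *
from scipy.spatial.transform import Rotation as R
s=r.sense();print(s["qpos"].round(2));M=R.from_euler("xyz",s["tcp_rot"]).as_matrix();print(M.round(3))
print("to contact-3mm, units:",(M.T@(np.array([516,-71,135])-s["eef_pos"])/25).round(2))
X=np.array([.998,.061,0]);Z=np.array([0,0,1])
for a in range(20,85,10):
    q=lambda t:-213*np.cos(np.radians(t))*X+213*np.sin(np.radians(t))*Z
    print(a,(M.T@(q(a+10)-q(a))/25).round(2))
E
```

```text
clock: 4.73
eef_pos: [477.1, -66.3, 132.9]
tcp_rot: [3.11, 0.474, -3.067]
contact_force: [1.6, -0.6, 0.2]
opening: 0.001
grasp_force: 0.0
[-0.26  0.18  2.34  0.79  0.26 -2.64]
[[-0.887 -0.089  0.453]
 [-0.066  0.996  0.065]
 [-0.456  0.028 -0.889]]
to contact-3mm, units: [-1.41 -0.32  0.62]
20 [-1.17  0.02 -0.91]
30 [-1.31  0.01 -0.69]
40 [-1.41  0.   -0.46]
50 [-1.47 -0.01 -0.2 ]
60 [-1.48 -0.02  0.06]
70 [-1.45 -0.03  0.31]
80 [-1.38 -0.04  0.56]
```

```bash
python3 -m inch '[[0,0,0,-0.35,-0.08,0.15,1],[0,0,0,-0.35,-0.08,0.15,1],[0,0,0,-0.35,-0.08,0.15,1],[0,0,0,-0.35,-0.08,0.15,1],[0,0,0,0,0,0,1]]'
python3 -m inch '[[0,0,0,-0.4,0,-0.24,1],[0,0,0,-0.4,0,-0.24,1],[0,0,0,-0.4,0,-0.24,1],[0,0,0,-0.4,0,-0.24,1]]'
python3 - <<'E'
from h import *
s=r.sense();print(s["qpos"].round(2),s["contact_force"].round(1))
f=grab_frame("scene");W=pts(f);p=cv2.cvtColor(f["pixels"],cv2.COLOR_RGB2HSV)
k=(p[...,0]>100)&(p[...,0]<130)&(p[...,1]>110)&(W[...,2]>110)&(abs(W[...,1]+98)<80)
print(k.sum(),np.median(W[k],0))
E
```

```text
clock: 5.15
eef_pos: [517.2, -71.1, 135.8]
tcp_rot: [3.108, 0.478, -3.069]
contact_force: [0.7, -0.5, -0.1]
opening: -0.003
grasp_force: 0.0
clock: 5.48
eef_pos: [537.2, -68.8, 173.4]
tcp_rot: [3.105, 0.471, -3.07]
contact_force: [-6.3, 0.7, 0.5]
opening: 0.002
grasp_force: 2.6
[-0.23  0.18  2.19  0.49  0.37 -2.3 ] [-6.3  0.7  0.5]
102 [558.69612309 -78.25348797 186.25114047]
```

Contact works and the bar has risen to z≈180. I'll continue along the arc.

```bash
python3 -m inch '[[0,0,0,-0.44,0,-0.23,1],[0,0,0,-0.44,0,-0.23,1],[0,0,0,-0.44,0,-0.23,1],[0,0,0,-0.47,0,-0.16,1],[0,0,0,-0.47,0,-0.16,1],[0,0,0,-0.47,0,-0.16,1]]'
python3 -m inch '[[0,0,0,-0.49,0,-0.07,1],[0,0,0,-0.49,0,-0.07,1],[0,0,0,-0.49,0,-0.07,1],[0,0,0,-0.49,0,0.02,1],[0,0,0,-0.49,0,0.02,1],[0,0,0,-0.49,0,0.02,1]]'
python3 - <<'E'
from h import *
s=r.sense();print(s["qpos"].round(2),s["contact_force"].round(1))
f=grab_frame("scene");W=pts(f);p=cv2.cvtColor(f["pixels"],cv2.COLOR_RGB2HSV)
k=(p[...,0]>100)&(p[...,0]<130)&(p[...,1]>110)&(W[...,2]>110)&(abs(W[...,1]+98)<80)
print(k.sum(),np.median(W[k],0));save(f,"s2.png",(150,130,350,320),3)
E
```

```text
clock: 6.03
eef_pos: [586.6, -66.8, 231.6]
tcp_rot: [3.106, 0.474, -3.07]
contact_force: [-0.2, -0.3, -1.9]
opening: 0.001
grasp_force: 0.5
clock: 6.53
eef_pos: [651.1, -62.7, 268.9]
tcp_rot: [3.106, 0.475, -3.07]
contact_force: [-0.7, -0.0, -0.1]
opening: -0.0
grasp_force: 0.0
[-0.17  0.2   1.89  0.25  0.61 -2.  ] [-0.7 -0.  -0.1]
133 [673.33951063 -78.42490873 280.10436283]
```

View pics/s2.png

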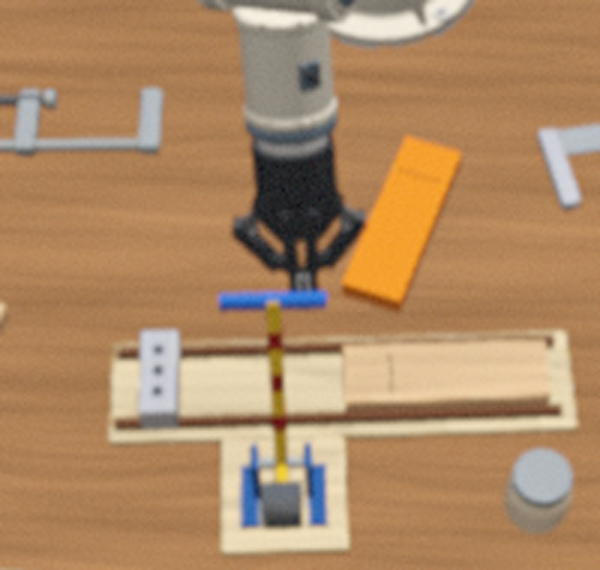

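The fingers are behind the blue bar at crop (300,285), and the gate is close to its balance point. I'll push a little further.

```bash
python3 -m inch '[[0,0,0,-0.49,0,0.08,1],[0,0,0,-0.49,0,0.08,1],[0,0,0,-0.49,0,0.1,1],[0,0,0,0,0,0,1],[0,0,0,0,0,0,1],[0,0,0,0,0,0,1],[0,0,0,0,0,0,1],[0,0,0,0,0,0,1]]'
python3 - <<'E'
from h import *
s=r.sense();print(s["qpos"].round(2),s["contact_force"].round(1))
f=grab_frame("scene");W=pts(f);p=cv2.cvtColor(f["pixels"],cv2.COLOR_RGB2HSV)
k=(p[...,0]>100)&(p[...,0]<130)&(p[...,1]>110)&(W[...,2]>110)&(abs(W[...,1]+98)<80)
print(k.sum(),np.median(W[k],0))
E
```

```text
clock: 7.25
eef_pos: [685.5, -60.4, 279.4]
tcp_rot: [3.107, 0.474, -3.071]
contact_force: [0.0, 0.3, 0.3]
opening: 0.0
grasp_force: 0.0
[-0.15  0.24  1.81  0.23  0.64 -1.95] [0.  0.3 0.3]
138 [797.17303532 -78.3392297  285.97424654]
```

The gate has fallen over to its upper stop (bar at x≈797). I'll back off, straighten the tool and locate the board's rear end.

```bash
python3 -m inch '[[0,0,0,0.3,0.5,-1,1],[0,0,0,0.3,0.5,-1,1],[0,0,0,0.3,0.5,-1,1],[0,0.0377,0,0,1,0,1],[0,0.0377,0,0,1,0,1],[0,0.0377,0,0,1,0,1],[0,0.0377,0,0,1,0,1],[0,0,0,0,0,0,1]]'
python3 - <<'E'
from h import *
from scipy.spatial.transform import Rotation as R
d=np.load("top0.npz");W=d["W"]
for v in (183,187,191): print([tuple(W[v,u].round(0)) for u in range(207,220,2)])
d=np.load("scene0.npz")["W"]; print([tuple(d[255,u].round(0)) for u in range(326,343,2)])
s=r.sense();print(s["qpos"].round(2));M=R.from_euler("xyz",s["tcp_rot"]).as_matrix();print(M.round(3))
print((M.T@(np.array([599.,218,150])-s["eef_pos"])/25).round(2))
E
```

```text
clock: 7.97
eef_pos: [621.5, 74.1, 339.9]
tcp_rot: [3.109, -0.006, -3.052]
contact_force: [-1.7, -0.4, -1.1]
opening: -0.003
grasp_force: 0.0
[(np.float64(620.0), np.float64(216.0), np.float64(14.0)), (np.float64(622.0), np.float64(210.0), np.float64(7.0)), (np.float64(620.0), np.float64(203.0), np.float64(16.0)), (np.float64(615.0), np.float64(194.0), np.float64(40.0)), (np.float64(615.0), np.float64(188.0), np.float64(40.0)), (np.float64(616.0), np.float64(182.0), np.float64(34.0)), (np.float64(614.0), np.float64(175.0), np.float64(45.0))]
[(np.float64(608.0), np.float64(216.0), np.float64(13.0)), (np.float64(607.0), np.float64(209.0), np.float64(16.0)), (np.float64(609.0), np.float64(204.0), np.float64(8.0)), (np.float64(603.0), np.float64(194.0), np.float64(38.0)), (np.float64(602.0), np.float64(187.0), np.float64(42.0)), (np.float64(601.0), np.float64(180.0), np.float64(46.0)), (np.float64(602.0), np.float64(175.0), np.float64(42.0))]
[(np.float64(595.0), np.float64(215.0), np.float64(13.0)), (np.float64(595.0), np.float64(209.0), np.float64(14.0)), (np.float64(594.0), np.float6
[... 210 characters left out ...]
at64(591.0), np.float64(175.0), np.float64(35.0))]
[(np.float64(615.0), np.float64(174.0), np.float64(43.0)), (np.float64(613.0), np.float64(181.0), np.float64(39.0)), (np.float64(614.0), np.float64(187.0), np.float64(41.0)), (np.float64(614.0), np.float64(193.0), np.float64(42.0)), (np.float64(599.0), np.float64(203.0), np.float64(15.0)), (np.float64(600.0), np.float64(210.0), np.float64(17.0)), (np.float64(595.0), np.float64(217.0), np.float64(8.0)), (np.float64(596.0), np.float64(224.0), np.float64(11.0)), (np.float64(589.0), np.float64(232.0), np.float64(-3.0))]
[ 0.1   0.29  1.53  0.03  1.33 -1.57]
[[-0.996 -0.089 -0.009]
 [-0.089  0.996  0.032]
 [ 0.006  0.032 -0.999]]
[0.34 5.56 7.78]
```

```bash
python3 -m inch '[[0.01,0,0.009,0.05,0.96,0,1],[0,0,0,0.05,0.96,0,1],[0,0,0,0.05,0.96,0,1],[0,0,0,0.05,0.96,0,1],[0,0,0,0.05,0.96,0,1],[0,0,0,0.05,0.96,0,1],[0,0,0,0,0,1,1],[0,0,0,0,0,1,1]]'
python3 -m inch '[[0,0,0,0,0,1,1],[0,0,0,0,0,1,1],[0,0,0,0,0,1,1],[0,0,0,0,0,1,1],[0,0,0,0,0,1,1],[0,0,0,0,0,1,1],[0,0,0,0,0,0,1],[0,0,0,0,0,0,1]]'
python3 - <<'E'
from h import *
f=grab_frame("wrist");save(f,"w3.png")
E
```

```text
clock: 8.63
eef_pos: [604.5, 214.7, 291.8]
tcp_rot: [3.14, 0.005, -3.081]
contact_force: [-0.0, 0.5, -0.1]
opening: -0.0
grasp_force: 0.0
clock: 9.3
eef_pos: [603.2, 212.5, 140.1]
tcp_rot: [-3.14, -0.001, -3.084]
contact_force: [-0.2, -0.2, 0.5]
opening: -0.0
grasp_force: 0.0
```

View pics/w3.png

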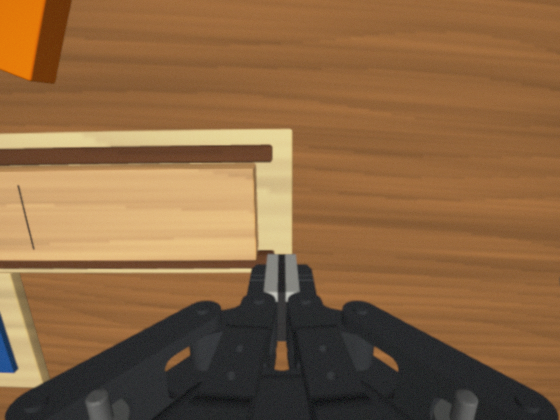

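The wrist view shows the board's rear end at x≈255 px and the fingers at (282,275), just behind it. I'll move 9 mm further back and then go down.

```bash
python3 -m inch '[[0,0,0,0.15,0.4,0,1],[0,0,0,0,0,0.98,1],[0,0,0,0,0,0.98,1],[0,0,0,0,0,0.98,1],[0,0,0,0,0,0.5,1],[0,0,0,0,0,0.48,1],[0,0,0,0,0,0,1]]'
python3 -m inch '[[0,0,0,0,-0.4,0,1],[0,0,0,0,-0.4,0,1],[0,0,0,0,-0.4,0,1],[0,0,0,0,-0.4,0,1]]'
```

```text
clock: 9.93
eef_pos: [599.3, 223.1, 42.0]
tcp_rot: [-3.141, -0.001, -3.083]
contact_force: [-1.6, -0.1, -0.7]
opening: -0.001
grasp_force: 0.0
clock: 10.27
eef_pos: [603.1, 182.1, 44.3]
tcp_rot: [3.141, 0.003, -3.084]
contact_force: [-0.9, 2.6, 1.1]
opening: 0.004
grasp_force: 1.2
```

```bash
python3 -m inch '[[0,0,0,0,-0.4,0.03,1],[0,0,0,0,-0.4,0.03,1],[0,0,0,0,-0.4,0.03,1],[0,0,0,0,-0.4,0,1],[0,0,0,0,-0.4,0,1],[0,0,0,0,-0.4,0,1],[0,0,0,0,-0.4,0,1],[0,0,0,0,-0.4,0,1]]'
python3 -m inch '[[0,0,0,0,-0.4,0,1],[0,0,0,0,-0.4,0,1],[0,0,0,0,-0.4,0,1],[0,0,0,0,-0.4,0,1],[0,0,0,0,-0.2,0,1],[0,0,0,0,-0.15,0,1]]'
```

```text
clock: 10.93
eef_pos: [606.9, 102.1, 40.8]
tcp_rot: [-3.141, 0.001, -3.084]
contact_force: [-0.3, 3.0, 1.8]
opening: -0.0
grasp_force: 1.2
clock: 11.43
eef_pos: [609.6, 53.5, 40.7]
tcp_rot: [-3.141, 0.001, -3.084]
contact_force: [0.2, 3.0, 1.4]
opening: -0.002
grasp_force: 1.0
```

Now I'll creep forward until the force rises at the stop.

```bash
python3 -m inch '[[0,0,0,0,-0.15,0,1],[0,0,0,0,-0.15,0,1],[0,0,0,0,-0.15,0,1],[0,0,0,0,-0.15,0,1]]'
python3 -m inch '[[0,0,0,0,-0.08,0,1],[0,0,0,0,-0.08,0,1]]'
python3 -m inch '[[0,0,0,0,-0.08,0,1],[0,0,0,0,-0.08,0,1]]'
```

```text
clock: 11.77
eef_pos: [610.6, 39.3, 40.8]
tcp_rot: [-3.141, 0.001, -3.083]
contact_force: [0.7, 1.8, -0.2]
opening: 0.0
grasp_force: 0.9
clock: 11.93
eef_pos: [610.8, 35.3, 40.8]
tcp_rot: [-3.141, 0.001, -3.084]
contact_force: [0.5, 1.3, -0.4]
opening: 0.003
grasp_force: 0.8
clock: 12.1
eef_pos: [611.0, 31.4, 40.8]
tcp_rot: [-3.141, 0.001, -3.083]
contact_force: [0.4, 1.1, -1.4]
opening: -0.002
grasp_force: 0.8
```

```bash
python3 -m inch '[[0,0,0,0,-0.08,0,1],[0,0,0,0,-0.08,0,1]]'
python3 -m inch '[[0,0,0,0,-0.08,0,1],[0,0,0,0,0,0,1]]'
python3 -m inch '[[0,0,0,0,-0.08,0,1],[0,0,0,0,0,0,1]]'
```

```text
clock: 12.27
eef_pos: [611.2, 29.2, 40.8]
tcp_rot: [3.139, 0.001, -3.085]
contact_force: [-0.3, 25.0, 0.6]
opening: 0.0
grasp_force: 12.5
clock: 12.43
eef_pos: [611.2, 29.2, 40.9]
tcp_rot: [3.137, 0.001, -3.086]
contact_force: [-0.6, 25.8, -0.8]
opening: 0.0
grasp_force: 13.0
clock: 12.6
eef_pos: [611.2, 28.9, 40.9]
tcp_rot: [3.135, 0.001, -3.086]
contact_force: [-1.2, 37.3, -0.3]
opening: 0.003
grasp_force: 18.4
```

The force rises to 25–37 N at y=29, right where the stop contact was expected. I'll back off along the track, lift clear and check.

```bash
python3 -m inch '[[0,0,0,0,0.3,0,1],[0,0,0,0,0.6,0,1],[0,0,0,0,0.6,0,1],[0,0,0,0,0.6,-0.3,1],[0,0,0,0,0.5,-1,1],[0,0,0,0,0.5,-1,1],[0,0,0,0,0.5,-1,1],[0,0,0,0,0.5,-1,1]]'
python3 -m inch '[[0,0,0,0,1,-1,1],[0,0,0,0,1,-1,1],[0,0,0,0,1,-1,1],[0,0,0,0,1,-1,1],[0,0,0,0,1,0,1],[0,0,0,0,1,0,1],[0,0,0,0,0,0,1],[0,0,0,0,0,0,1]]'
python3 - <<'E'
from h import *
f=grab_frame("scene");save(f,"s4.png",(150,130,350,320),3)
f=grab_frame("top");save(f,"t4.png",(190,110,390,230),4)
E
```

```text
clock: 13.27
eef_pos: [605.0, 127.3, 149.9]
tcp_rot: [-3.141, 0.001, -3.083]
contact_force: [-0.3, -0.9, -0.3]
opening: 0.0
grasp_force: 0.0
clock: 13.93
eef_pos: [595.9, 277.4, 248.6]
tcp_rot: [-3.141, 0.001, -3.081]
contact_force: [-1.1, -0.5, -0.4]
opening: 0.001
grasp_force: 0.0
```

View pics/s4.png

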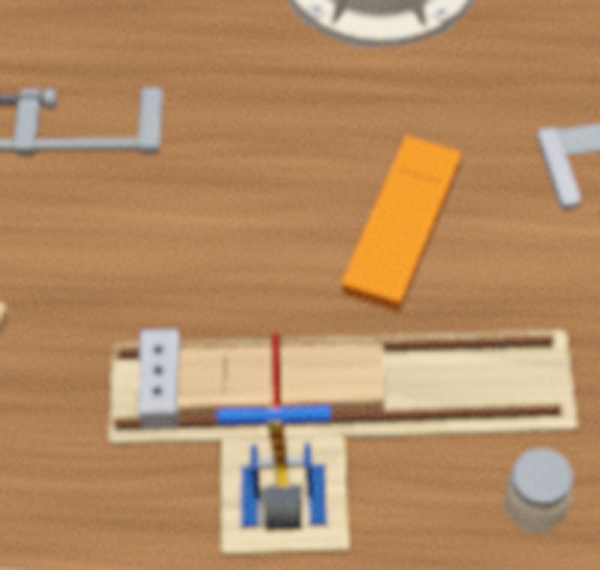

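View pics/t4.png

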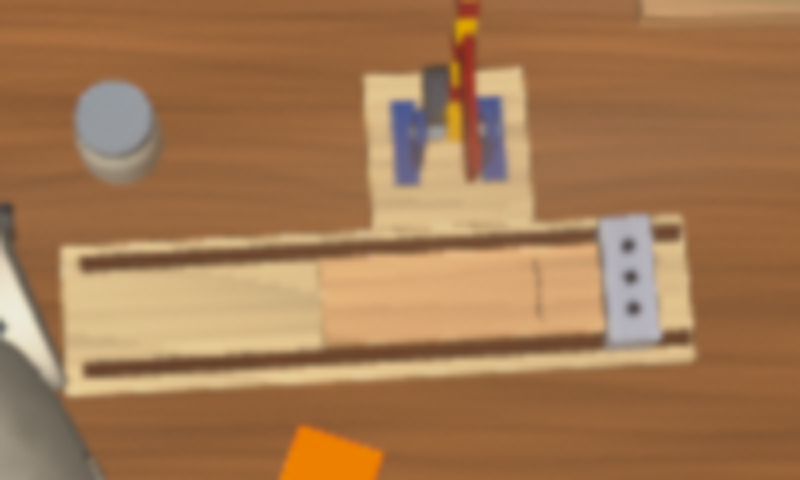

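Both views show the board's end against the stop, at scene crop (180,375) and top crop (602,275). It lies flat in the track under the raised gate, and nothing else has moved.

```bash
python3 -c "
from rig import r
print(r.sign_off())"
```

```text
the job is handed in; nothing more can be done
None
```

I raised the gate past its balance point and it stays up on its own; I then pushed the pine board under it against the end stop, and handed the job in at about 14 s with the arm clear.

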